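# Close up the carrier row behind the spring gate

## Robot

A 6-joint arm with a two-finger parallel gripper is mounted at the origin on the work surface. World frame = base frame: x ahead of the robot, y to its left, z up, the work surface at z = 0. Lengths are in m, angles in rad, forces in N, time in s.
With the tool pointing down it reaches from about 0.425 to 0.95 m from the base axis. Payload 3.5 kg.
Tool frame: the origin (TCP) lies midway between the tips of the shut fingers; the grasp point (between the pads) lies 19 mm behind it; y points along the fingers, x is the direction in which the jaws open and shut, and the axes are right-handed (so a half turn about y gives the same grasp; the last joint's range is limited). The gripper opens to 85 mm and grips with 20 to 120 N. Pads are 22 mm wide; open, the fingers measure 114 mm over their backs; the gripper's body (76 mm by 85 mm) begins 54 mm behind the grasp point. The pads swing forward as they close: fully open they stand 13 mm farther back than shut.
Start: joints at [-1.474, 0.286, 1.577, -0, 1.279, -0.15], TCP at [0.165, -0.655, 0.231] pointing down, gripper open.
Joint ranges: [-2.77, 2.77], [-0.9, 2.22], [0.21, 2.48], [-1.53, 4.67], [0.24, 2.81], [-2.84, 2.84]. Speed limits (rad/s): [2.79, 2.79, 3.14, 3.14, 3.14, 3.14].

## Interface

Orientations are given as a unit quaternion [x, y, z, w].
In Python, from plant import ctrl, viewer gives the robot as it stands.
- The arm moves only by the tool step_arm, never from a script. Its argument "rows" is a list of rows, each a list of 3 entries, a list of its own where there are three numbers: the turn, a rotation vector about the tool's x, y, z in degrees, then the shift along the tool's x, y, z in mm, then the closure, from 0 (fully open) to 1 (shut). A call has 1 to 10 rows; each row is the pose to reach, as a shift and turn from the pose commanded when the call began, along the tool's axes at that moment; what a row does not reach only later rows make up. A row lasts 1/12 s, in which the tool goes at most 41.7 mm and 7.16 degrees, less where a joint would pass 70% of its speed; a pose out of reach is approached as far as the arm can. A call with a gripper value outside its range is refused whole. The fingers move at their own pace and stop on an object; "newtons" is the grip in N (left out, the last holds). Time passes only in rows, so rows that repeat a pose let the fingers close. It gives the time, the measured TCP pose, the force and the opening at its end, in the units of the state.
- ctrl.get_state(): the state, without advancing time (a new reading comes with each control period).
- viewer.read_camera(name): name is "scene" or "top" or "wrist"; returns (picture, depth): 420x560x3 uint8, red, green, blue; 420x560 float32, m along the optical axis (not along the pixel's ray), 0 where there is no reading.
- viewer.calibration(name): a dict with "K" (3x3 intrinsics, pixels), "D" ([k1, k2, p1, p2, k3] as OpenCV has them; the pictures are not rectified), "R" (3x3) and "t" (3): a world point X has camera coordinates R X + t. Camera axes: x right, y down, z forward; pixel columns grow to the right and rows downward; lengths in m; the calibration is good to about 2 mm. A picture is of the moment at which its call begins: read the wrist's pose just before it. calibration takes no time and is no camera call; for the wrist camera it gives the pose at the moment of the call.
- ctrl.sign_off(): hands the job in, once; it reports no verdict.
The state is a dict: "time": time; "qpos": joint angles; "dq": joint speeds; "joint_efforts": joint torques, N m; "eef_pos": TCP position; "tcp_rot": TCP orientation; "contact_force": force on the tool from outside, world axes, zero at the start; "wrist_torque": the same for the moment, N m; "opening": opening from 0.0 (shut) to 1.0 (fully open).
Only numpy, scipy, OpenCV 4.12 (cv2) and the standard library are available. Lean on these libraries where they do the work, as an engineer would, in place of code of your own. Each camera call takes 0.05 s, during which the arm holds its last target.

## Task

Put the loose cup carrier on the open end of the little conveyor track and slide it under the keeper rails and through the spring gate until its base plate butts flush against the base plate of the carrier waiting inside, pressed up so that no gap is left. Do not shove the waiting carrier along, leave the gate shut behind the new one, and leave the wrench, jar and cup alone.

Things in the scene. Friction and masses are not known exactly. Their poses are not given: they have to be found in the camera images.
- carrier_mid (a point): Loose cup carrier, upright on the bench; point at its centre, 23 mm above its underside. Aluminium base plate 64 (its x) x 80 (its y) x 8 mm; on its middle an open-topped square steel pocket, 46 x 46 mm outside, 38 mm tall, 3 mm walls. About 0.32 kg. The base sticks out 17 mm before and behind the pocket (y), 9 mm at each side (x). Same either way round; travels along its y.
- track: Conveyor track fixed on the bench; origin on the bench under its middle. 110 mm wide (x), 540 mm long (y from -270 to 270 mm), flat deck 30 mm above the bench. Carriers travel to its +y, their y along the track's y.
- apron (a point): Middle of the track's open loading end, on the deck surface, at track y = -180 mm. The deck is bare from track y = -270 to -132 mm, so a carrier can be set down there from above. Axes as the track.
- mouth (a point): Start of the keeper rails, mid-width on the deck, at track y = -100 mm; 32 mm long side guides flare in before it, from about 76 to 68 mm apart. The rails (to track y = 260 mm) guide the base, 68 mm apart; lips over the base, 10.5 to 14.5 mm above the deck, inner edges 54 mm apart, let a carrier in only by sliding from the open end. The pocket passes between the lips.
- gate (a point): On the deck, mid-width, in the plane of the spring gate (track y = -20 mm). Two aluminium leaves on posts (12 mm thick, 94 mm apart, 54 mm above the deck, no crossbar) close the way from 17 to 53 mm above the deck; each reaches 40 mm in from its hinge. No room for fingers at the sides of the pocket here: a tool can follow it from behind between the leaves and leave upwards.
- gate_left (a joint): Angle of the leaf on the robot's side (track -x); 0 shut, grows to 1.65 as it swings to track +y. Light spring (0.01 N m shut, about 0.04 N m wide open) shuts it.
- gate_right (a joint): The same for the leaf on the far side (track +x).
- wrench: Bystander: a 160 mm wrench lying on the bench left of the work; origin under its middle.
- jar: Bystander: closed jar, 60 mm diameter, 90 mm tall, on the bench to the left or right of the loose carrier; origin under its centre.
- cup: Bystander: empty white plastic cup, 68 mm diameter, 70 mm tall, on the bench, on the other side of the carrier from the jar; origin under its centre.
- waiting: Pocket of the carrier waiting in the rails, same sizes; origin on the deck under the pocket's centre, axes as the track. Its 80 mm base plate is slotted and clamped off-centre: the plate's edge facing the gate lies 26 to 54 mm (differs each time, not given) on the gate side of this origin. That edge gives 2 mm on a light spring (0.4 to 0.8 N), then is solid. A friction brake lets the whole slip at about 9 N.
Not all that is in view belongs to the job. Leave any green or turquoise look-alike of the part that bears carrier_mid alone.

How it is judged:
By the outcome, as a careful person would: the job done as asked, in the order asked, and still so for the second after the job is handed in, with the robot touching nothing.
It also fails if it takes over 54 s, if anything falls off the work surface, if the arm or the gripper's body presses on something with over 40 N, if the wrist force passes 120 N, or if a joint passes its speed limit or range.

## Working session

There is one attempt and no reset: what is moved stays moved. The work goes in short steps, Python scripts to look and compute and a tool call to move; the robot and the scene stay as the last step left them, time stands still between calls to the robot, and variables do not carry over. Pictures are saved under pics/ and viewed, and the job is handed in when it is done.

Besides the shell and the picture viewer there is one more tool, called after "Emit:" as name([rows], argument=value, ...), one row to a line, values as JSON. step_arm: Moves the arm, as the interface text tells. Its arguments: {"type":"object","properties":{"rows":{"type":"array"},"newtons":{"type":"number"}},"required":["rows"]}

```bash
ls; mkdir -p pics
python3 - <<'E'
from plant import ctrl, viewer
import cv2
print(ctrl.get_state())
for n in ["scene","top","wrist"]:
    c=viewer.calibration(n); p,d=viewer.read_camera(n)
    cv2.imwrite(f"pics/{n}0.png",p[:,:,::-1]); 
    import numpy as np
    np.savez(f"pics/{n}0.npz",p=p,d=d,**c); print(n,c)
E
```

```text
pics
{'time': 0.0, 'qpos': array([-1.47399055e+00,  2.87210564e-01,  1.57820244e+00,  9.93478226e-06,
        1.27859981e+00, -1.50028776e-01]), 'dq': array([-8.53309327e-05,  1.41172915e-03,  6.68961708e-04,  7.70582827e-04,
       -8.68231159e-04,  1.91504339e-04]), 'joint_efforts': array([-6.51746286e-04, -4.05982375e+01, -2.92625302e+01, -1.16554825e-04,
        5.89212039e-03, -3.42256314e-06]), 'eef_pos': array([ 0.16487348, -0.65386581,  0.22990347]), 'tcp_rot': array([-0.5571247 ,  0.43523154, -0.43405897,  0.55837118]), 'contact_force': array([ 0.03039013, -0.07193357,  0.41441521]), 'wrist_torque': array([ 0.03711574, -0.00225314, -0.00814668]), 'opening': 1.0012982038308307}
scene {'K': array([[424.04840326,   0.        , 277.87955462],
       [  0.        , 424.04840326, 211.45458638],
       [  0.        ,   0.        ,   1.        ]]), 'D': array([-0.01931147,  0.        ,  0.        ,  0.        ,  0.        ]), 'R': array([[ 0.74077673,  0.67157636, -0.01533079],
       [ 0.54228412, -0.61131968, -0.57638198],
       [-0.39645653,  0.41865671, -0.81703658]]), 't': arr
[... 242 characters left out ...]
    ,  0.        ,  0.        ,  0.        ]), 'R': array([[ 0.010079  , -0.99969176,  0.02268909],
       [-0.99218647, -0.01281999, -0.12410342],
       [ 0.12435604, -0.02126097, -0.99200985]]), 't': array([-0.0386572 ,  0.53872568,  1.22943384])}
wrist {'K': array([[322.41416878,   0.        , 280.59542603],
       [  0.        , 322.41416878, 205.62925207],
       [  0.        ,   0.        ,   1.        ]]), 'D': array([-0.05432023,  0.        ,  0.        ,  0.        ,  0.        ]), 'R': array([[ 0.24434655, -0.96968586, -0.00202255],
       [-0.92163793, -0.2328866 ,  0.31039872],
       [-0.30146027, -0.0739808 , -0.95060431]]), 't': array([-0.67348329, -0.04037505,  0.38077664])}
```

View pics/scene0.png

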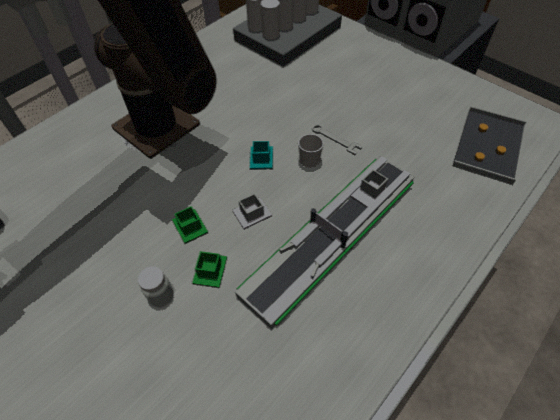

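View pics/top0.png

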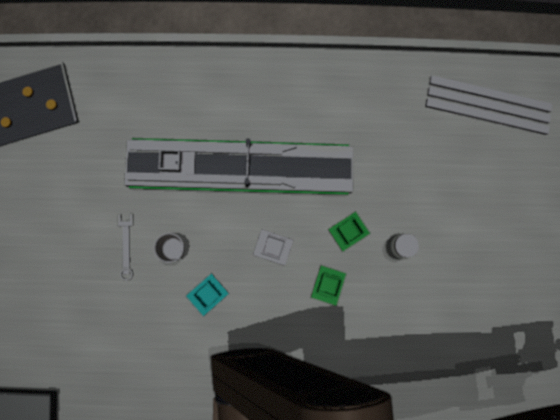

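View pics/wrist0.png

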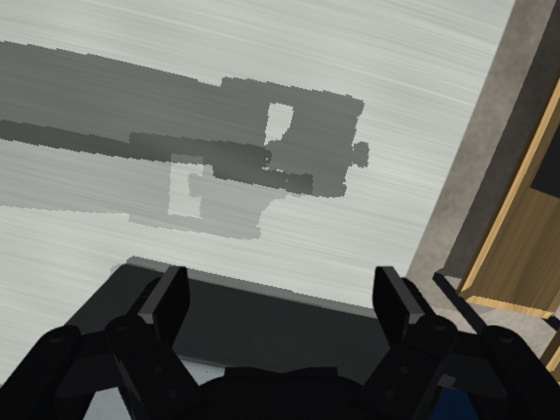

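The loose grey carrier is at top (273,247) and scene (252,208). The track is at top (127–352, 138–192), with the waiting carrier at (170,160) and the gate at x≈248. The open end is on the right, towards world −y. The green and turquoise pieces are decoys.

```bash
cat > h.py <<'E'
import numpy as np, cv2
def load(f):
    z=np.load(f); return z
def ray(z,uv):
    uv=np.asarray(uv,float).reshape(-1,1,2)
    n=cv2.undistortPoints(uv,z['K'],z['D']).reshape(-1,2)
    d=np.c_[n,np.ones(len(n))]@z['R']; o=-z['R'].T@z['t']
    return o,d
def onplane(z,uv,h):
    o,d=ray(z,uv); return o+d*((h-o[2])/d[:,2])[:,None]
def cloud(z):
    H,W=z['d'].shape; v,u=np.mgrid[0:H,0:W]
    o,d=ray(z,np.c_[u.ravel(),v.ravel()])
    return (o+d*z['d'].ravel()[:,None]).reshape(H,W,3)
def snap(name,f):
    from plant import ctrl,viewer
    c=viewer.calibration(name); p,d=viewer.read_camera(name)
    np.savez(f"pics/{f}.npz",p=p,d=d,**c); cv2.imwrite(f"pics/{f}.png",p[:,:,::-1]); return np.load(f"pics/{f}.npz")
E
python3 - <<'E'
from h import *
z=load('pics/top0.npz')
p=z['p'][:,:,::-1]
cv2.imwrite('pics/topA.png',cv2.resize(p[125:205,115:365],None,fx=3.2,fy=3.2,interpolation=cv2.INTER_CUBIC))
cv2.imwrite('pics/topB.png',cv2.resize(p[220:275,240:310],None,fx=8,fy=8,interpolation=cv2.INTER_CUBIC))
X=cloud(z)
# heights
for u,v in [(273,247),(260,247),(300,165),(220,165),(170,160),(450,300)]: print(u,v,X[v,u])
h=X[:,:,2]
# track points by height
m=((h>0.02)&(h<0.06)&(np.abs(X[:,:,0]-X[165,300,0])<0.09)&(np.abs(X[:,:,1])<0.5)).astype(np.uint8)
n,l,s,c=cv2.connectedComponentsWithStats(m); 
i=l[165,300]; print(s[i])
r=cv2.minAreaRect(X[l==i][:,:2].astype(np.float32)); print('track rect',r)
b=(h>0.004)&(h<0.06)&(np.hypot(X[:,:,0]-X[247,273,0],X[:,:,1]-X[247,273,1])<0.065)
print('carrier rect',cv2.minAreaRect(X[b][:,:2].astype(np.float32)),b.sum())
E
```

```text
273 247 [ 0.44084007 -0.04016121  0.01319428]
260 247 [ 0.44099025 -0.00969891  0.00245578]
300 165 [ 0.63454169 -0.1018588   0.02781761]
220 165 [0.63087178 0.0868355  0.03267186]
170 160 [0.63967621 0.20358429 0.04095315]
450 300 [ 3.18148323e-01 -4.65554272e-01 -1.30474198e-04]
[  124   138   230    57 10918]
track rect ((0.6317216157913208, 0.04246342182159424), (0.5423927903175354, 0.12409054487943649), 88.96499633789062)
carrier rect ((0.44173485040664673, -0.03915494680404663), (0.11841749399900436, 0.1279633343219757), 60.604835510253906) 1017
```

View pics/topA.png

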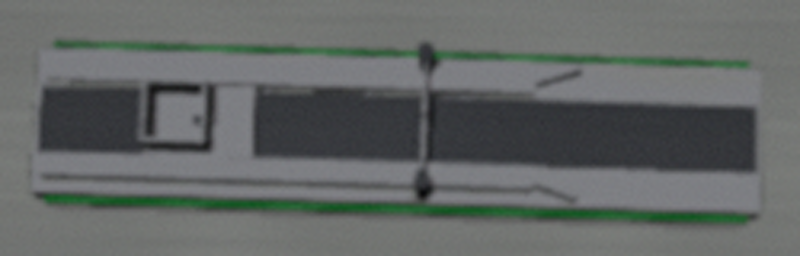

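View pics/topB.png

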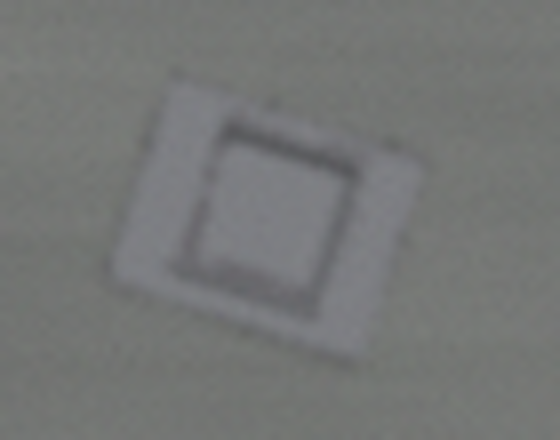

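```bash
python3 - <<'E'
from h import *
z=load('pics/top0.npz')
def A(pts): return (np.array(pts,float)+.5)/3.2-.5+[115,125]
def B(pts): return (np.array(pts,float)+.5)/8-.5+[240,220]
q=onplane(z,B([(170,80),(425,160),(365,358),(112,272)]),.008); print(q)
print('mid',q.mean(0), [np.linalg.norm(q[i]-q[(i+1)%4]) for i in range(4)])
for a,b in [(0,1),(3,2)]: d=q[a]-q[b]; print('yaw of long axis from world y',np.degrees(np.arctan2(-d[0],d[1])))
for h in (.03,.0445):
  t=onplane(z,A([(45,50),(760,68),(757,213),(35,192)]),h); print(h,t,[np.linalg.norm(t[i]-t[(i+1)%4]) for i in range(4)])
  for a,b in [(0,1),(3,2)]: d=t[a]-t[b]; print('yaw',np.degrees(np.arctan2(-d[0],d[1])))
E
python3 - <<'E'
from h import *
z=load('pics/scene0.npz'); p=z['p'][:,:,::-1]
cv2.imwrite('pics/scA.png',cv2.resize(p[150:325,230:425],None,fx=3.2,fy=3.2,interpolation=cv2.INTER_CUBIC))
E
```

```text
[[ 0.48192147 -0.01109861  0.008     ]
 [ 0.45912982 -0.08664868  0.008     ]
 [ 0.40073882 -0.06933447  0.008     ]
 [ 0.42514304  0.00526575  0.008     ]]
mid [ 0.44173329 -0.040454    0.008     ] [np.float64(0.07891307510511474), np.float64(0.060903951513367575), np.float64(0.07849050035813265), np.float64(0.059089609172371806)]
yaw of long axis from world y -16.78730697834065
yaw of long axis from world y -18.11465295425149
0.03 [[ 0.68866056  0.3057928   0.03      ]
 [ 0.68250383 -0.2263134   0.03      ]
 [ 0.57315608 -0.22290547  0.03      ]
 [ 0.5817515   0.30820833  0.03      ]] [np.float64(0.5321418126937273), np.float64(0.1094008487183195), np.float64(0.5311833477359813), np.float64(0.10693634137617122)]
yaw -0.6629102598391964
yaw -0.9271809663368661
0.0445 [[ 0.68512429  0.30220175  0.0445    ]
 [ 0.67903857 -0.22376808  0.0445    ]
 [ 0.57095183 -0.22039945  0.0445    ]
 [ 0.57944813  0.30458942  0.0445    ]] [np.float64(0.5260050287938772), np.float64(0.10813921253219468), np.float64(0.5250576170782951), np.float64(0.10570312646538599)]
yaw -0.6629102598391835
yaw -0.92718096633687
```

View pics/scA.png

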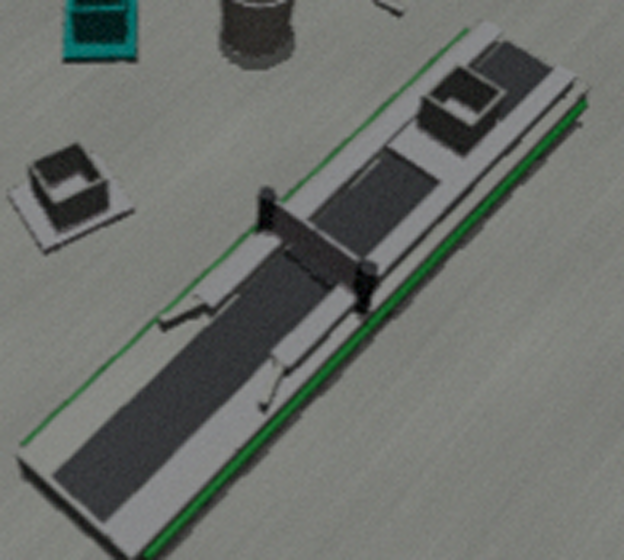

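```bash
cat >> h.py <<'E'
from scipy.spatial.transform import Rotation as Ro
def goal(x,y,z,yaw,sgn=1):
    """jaw axis at world angle yaw (deg), tool y down"""
    a=np.radians(yaw); tx=np.array([np.cos(a),np.sin(a),0])*sgn; ty=np.array([0,0,-1.]); tz=np.cross(tx,ty)
    return np.array([x,y,z]),Ro.from_matrix(np.c_[tx,ty,tz])
def plan(x,y,z,yaw,sgn=1):
    from plant import ctrl
    s=ctrl.get_state(); R=Ro.from_quat(s['tcp_rot']); p=s['eef_pos']
    P,G=goal(x,y,z,yaw,sgn)
    print('t',s['time'].__round__(2),'pos',p.round(4),'F',s['contact_force'].round(2),'open',round(s['opening'],3),'q',s['qpos'].round(2))
    print('turn',np.degrees((R.inv()*G).as_rotvec()).round(2),'shift',(R.inv().apply(P-p)*1000).round(1), 'tool axes(cols)',R.as_matrix().round(3).tolist())
E
python3 -c "
from h import *
plan(.4417,-.0405,.24,-17.4,1);plan(.4417,-.0405,.24,-17.4,-1)"
```

```text
t 0.15 pos [ 0.1649 -0.654   0.2302] F [-1.01 -0.15  0.62] open 0.998 q [-1.47  0.29  1.58  0.    1.28 -0.15]
turn [ -0.07 -58.46  -0.09] shift [-527.3   -8.7  418.3] tool axes(cols) [[0.244, -0.0, 0.97], [-0.97, 0.002, 0.244], [-0.002, -1.0, 0.0]]
t 0.15 pos [ 0.1649 -0.654   0.2302] F [-1.01 -0.15  0.62] open 0.998 q [-1.47  0.29  1.58  0.    1.28 -0.15]
turn [ 1.1000e-01  1.2154e+02 -8.0000e-02] shift [-527.3   -8.7  418.3] tool axes(cols) [[0.244, -0.0, 0.97], [-0.97, 0.002, 0.244], [-0.002, -1.0, 0.0]]
```

Emit:
step_arm([
  [[0, -3, 0], [-26, 0, 28], 0],
  [[0, -6, 0], [-53, 0, 56], 0],
  [[0, -9, 0], [-79, 0, 83], 0],
  [[0, -12, 0], [-106, 0, 111], 0],
  [[0, -15, 0], [-132, 0, 139], 0],
  [[0, -18, 0], [-158, 0, 167], 0],
  [[0, -21, 0], [-185, 0, 195], 0],
  [[0, -24, 0], [-211, 0, 222], 0],
  [[0, -27, 0], [-238, 0, 250], 0],
  [[0, -30, 0], [-264, 0, 278], 0],
])

```text
time: 0.98
eef_pos: [0.3704, -0.3287, 0.2311]
tcp_rot: [-0.651, 0.275, -0.275, 0.652]
contact_force: [1.0, -0.2, -0.6]
opening: 0.999
```

```bash
python3 -c "
from h import *
plan(.4417,-.0405,.24,-17.4,1)"
```

```text
t 0.98 pos [ 0.3704 -0.3287  0.2311] F [ 1.03 -0.23 -0.62] open 0.999 q [-0.93 -0.12  2.01  0.    1.25 -0.13]
turn [-1.000e-02 -2.834e+01 -1.000e-02] shift [-156.6   -8.8  252.2] tool axes(cols) [[0.698, -0.0, 0.716], [-0.716, 0.0, 0.698], [-0.0, -1.0, 0.0]]
```

Emit:
step_arm([
  [[0, -4, 0], [-20, 0, 32], 0],
  [[0, -8, 0], [-40, 0, 64], 0],
  [[0, -12, 0], [-60, 0, 96], 0],
  [[0, -16, 0], [-80, 0, 128], 0],
  [[0, -20, 0], [-99, 0, 160], 0],
  [[0, -24, 0], [-118, 0, 190], 0],
  [[0, -28.3, 0], [-138, 0, 222], 0],
  [[0, -28.3, 0], [-156.6, 0, 252.2], 0],
  [[0, -28.3, 0], [-156.6, 0, 252.2], 0],
])

```text
time: 1.73
eef_pos: [0.4422, -0.0375, 0.2312]
tcp_rot: [-0.698, 0.106, -0.106, 0.7]
contact_force: [0.4, -0.6, 0.3]
opening: 0.996
```

```bash
python3 -c "
from h import *
plan(.4417,-.0405,.24,-17.4,1)
z=snap('wrist','w1'); z2=snap('top','t1'); print(z['R'],z['t'])"
```

```text
t 1.73 pos [ 0.4422 -0.0375  0.2312] F [ 0.35 -0.62  0.34] open 0.996 q [-0.32 -0.25  2.12  0.    1.27 -0.02]
turn [-0.14  0.22 -0.03] shift [ 0.4 -8.9 -3. ] tool axes(cols) [[0.955, 0.0, 0.295], [-0.295, 0.002, 0.955], [-0.0, -1.0, 0.002]]
[[ 9.55381399e-01 -2.95373755e-01  8.52489115e-04]
 [-2.81156623e-01 -9.08504089e-01  3.09146041e-01]
 [-9.05391370e-02 -2.95592060e-01 -9.51014195e-01]] [-0.43337636  0.05058109  0.40973817]
```

View pics/w1.png

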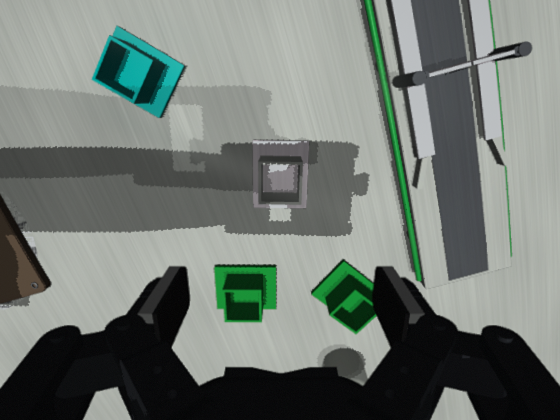

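Run:
```python
from h import *
z=load('pics/w1.npz'); p=z['p'][:,:,::-1]
cv2.imwrite('pics/w1c.png',cv2.resize(p[125:225,225:335],None,fx=6,fy=6,interpolation=cv2.INTER_CUBIC))
cv2.imwrite('pics/w1t.png',cv2.resize(p[0:300,340:540],None,fx=2,fy=2,interpolation=cv2.INTER_CUBIC))
g=cv2.projectPoints(np.array([[.4417,-.0405,.008],[.4422,-.0375,0]]),cv2.Rodrigues(z['R'])[0],z['t'],z['K'],z['D'])[0]; print(g)
```

```text
[[[281.0994066  176.04959595]]

 [[280.73911757 172.05391809]]]
```

View pics/w1c.png

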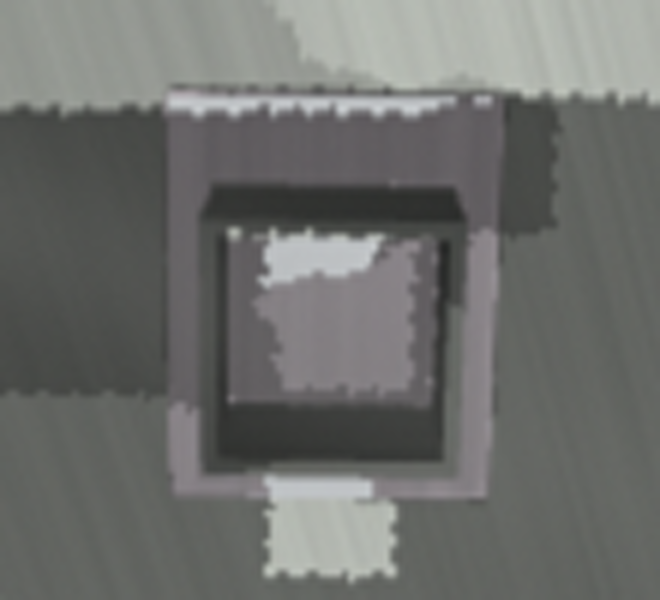

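View pics/w1t.png

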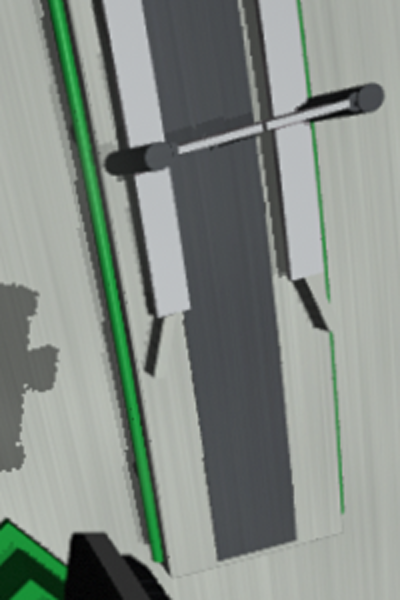

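Run:
```python
from h import *
z=load('pics/w1.npz')
C=lambda p:(np.array(p,float)+.5)/6-.5+[225,125]
T=lambda p:(np.array(p,float)+.5)/2-.5+[340,0]
q=onplane(z,C([(168,94),(503,95),(487,497),(176,497)]),.008); print(q.round(4)[:,:2],q.mean(0))
print([np.linalg.norm(q[i]-q[(i+1)%4]).round(4) for i in range(4)])
d=q[[0,1]].mean(0)-q[[2,3]].mean(0); print('yaw',np.degrees(np.arctan2(-d[0],d[1])))
d=q[[1,2]].mean(0)-q[[0,3]].mean(0); print('yaw',np.degrees(np.arctan2(d[1],d[0])))
e=onplane(z,T([(172,577),(343,532)]),.03); print('end',e, np.linalg.norm(e[0]-e[1]))
e=onplane(z,T([(217,561),(296,539)]),.03); print('dark end',e)
l=onplane(z,T([(190,308),(145,0),(288,280),(322,272)]),.0445); print('lipL inner start, far',l)
e=onplane(z,T([(110,163),(372,96),(160,155)]),.084)
print('posts top',onplane(z,T([(160,155),(370,97)]),.084))
```

```text
[[ 0.4232  0.0083]
 [ 0.4831 -0.0104]
 [ 0.4586 -0.0859]
 [ 0.3993 -0.0675]] [ 0.44105629 -0.03888525  0.008     ]
[np.float64(0.0628), np.float64(0.0793), np.float64(0.0621), np.float64(0.0795)]
yaw -17.763070774604312
yaw -17.276153150312922
end [[ 0.5734036  -0.22490503  0.03      ]
 [ 0.68229454 -0.22721078  0.03      ]] 0.1089153535104574
dark end [[ 0.60238864 -0.22236204  0.03      ]
 [ 0.65258235 -0.22256302  0.03      ]]
lipL inner start, far [[ 0.60335334 -0.05669333  0.0445    ]
 [ 0.60784345  0.09042248  0.0445    ]
 [ 0.65572934 -0.05714998  0.0445    ]
 [ 0.67392742 -0.05818872  0.0445    ]]
posts top [[0.58521536 0.023768   0.084     ]
 [0.67858671 0.02215816 0.084     ]]
```

Emit:
step_arm([
  [[0, 0.2, 0], [0, 40, -2], 0],
  [[0, 0.2, 0], [0, 80, -2], 0],
  [[0, 0.2, 0], [0, 120, -2], 0],
  [[0, 0.2, 0], [0, 150, -2], 0],
  [[0, 0.2, 0], [0, 165, -2], 0],
  [[0, 0.2, 0], [0, 165, -2], 0],
  [[0, 0.2, 0], [0, 165, -2], 0],
])

```text
time: 2.42
eef_pos: [0.4407, -0.0455, 0.0657]
tcp_rot: [-0.698, 0.111, -0.109, 0.699]
contact_force: [0.9, -0.3, 0.5]
opening: 0.991
```

```bash
python3 -c "
from h import *
plan(.4414,-.0397,.016,-17.5,1)
z=snap('wrist','w2')"
```

```text
t 2.42 pos [ 0.4407 -0.0455  0.0657] F [ 0.94 -0.27  0.48] open 0.991 q [-0.33 -0.02  2.25 -0.    0.91 -0.02]
turn [ 0.01 -0.38 -0.13] shift [-1.  49.7  5.7] tool axes(cols) [[0.952, -0.002, 0.307], [-0.307, 0.001, 0.952], [-0.002, -1.0, -0.0]]
```

View pics/w2.png

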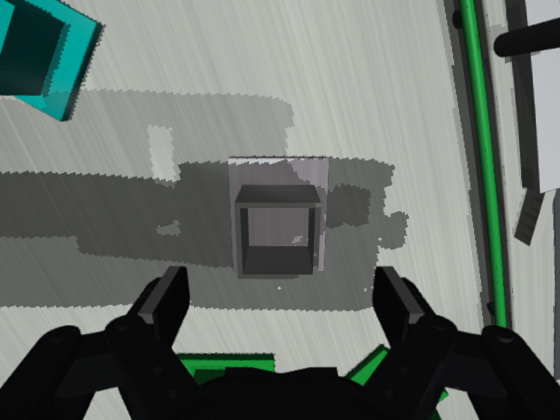

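Emit:
step_arm([
  [[0, -0.4, 0], [-1, 20, 5.5], 0],
  [[0, -0.4, 0], [-1, 40, 5.5], 0],
  [[0, -0.4, 0], [-1, 49.5, 5.5], 0],
  [[0, -0.4, 0], [-1, 49.5, 5.5], 0],
])

```text
time: 2.8
eef_pos: [0.4416, -0.0391, 0.0164]
tcp_rot: [-0.699, 0.107, -0.106, 0.699]
contact_force: [-0.2, 1.0, 0.1]
opening: 0.998
```

```bash
python3 -c "
from h import *
plan(.4414,-.0397,.016,-17.5,1)"
```

```text
t 2.8 pos [ 0.4416 -0.0391  0.0164] F [-0.21  0.99  0.12] open 0.998 q [-0.32  0.09  2.26 -0.    0.8  -0.01]
turn [ 0.    0.12 -0.09] shift [-0.   0.4 -0.6] tool axes(cols) [[0.954, -0.001, 0.299], [-0.299, 0.0, 0.954], [-0.002, -1.0, -0.0]]
```

Emit:
step_arm([
  [[0, 0, 0], [0, 0, 0], 0.3],
  [[0, 0, 0], [0, 0, 0], 0.6],
  [[0, 0, 0], [0, 0, 0], 0.8],
  [[0, 0, 0], [0, 0, 0], 0.8],
  [[0, 0, 0], [0, 0, 0], 0.8],
  [[0, 0, 0], [0, 0, 0], 0.8],
  [[0, 0, 0], [0, 0, 0], 0.8],
], newtons=40)

```text
time: 3.38
eef_pos: [0.443, -0.0393, 0.0182]
tcp_rot: [0.699, -0.106, 0.107, -0.699]
contact_force: [-2.0, -1.0, 6.5]
opening: 0.529
```

```bash
python3 -c "
from h import *
plan(.4414,-.0397,.016,-17.5,1); z=snap('wrist','w3')"
```

```text
t 3.38 pos [ 0.443  -0.0393  0.0182] F [-2.04 -1.    6.51] open 0.529 q [-0.32  0.08  2.26 -0.    0.8  -0.01]
turn [0.01 0.15 0.09] shift [-1.4  2.2 -0.9] tool axes(cols) [[0.954, 0.001, 0.298], [-0.298, -0.001, 0.954], [0.002, -1.0, -0.0]]
```

View pics/w3.png

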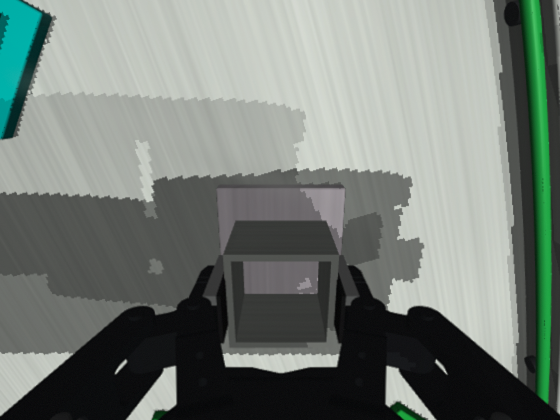

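Emit:
step_arm([
  [[0, 0, 0], [0, -20, 0], 0.8],
  [[0, 0, 0], [0, -60, 0], 0.8],
  [[0, 0, 0], [0, -95, 0], 0.8],
  [[0, 0, 0], [0, -115, 0], 0.8],
  [[0, 0, 0], [0, -115, 0], 0.8],
  [[0, 0, 0], [0, -115, 0], 0.8],
])

```text
time: 3.93
eef_pos: [0.4422, -0.039, 0.1321]
tcp_rot: [0.699, -0.106, 0.107, -0.699]
contact_force: [-0.1, 0.7, -3.8]
opening: 0.53
```

```bash
python3 -c "
from h import *
plan(.629,-.1365,.128,-0.86,1); z=snap('wrist','w4')"
```

```text
t 3.93 pos [ 0.4422 -0.039   0.1321] F [-0.09  0.74 -3.82] open 0.53 q [-0.32 -0.13  2.21 -0.    1.06 -0.01]
turn [  0.02 -16.49   0.11] shift [207.3   4.5 -37.4] tool axes(cols) [[0.954, 0.002, 0.298], [-0.298, -0.001, 0.954], [0.002, -1.0, -0.0]]
```

View pics/w4.png

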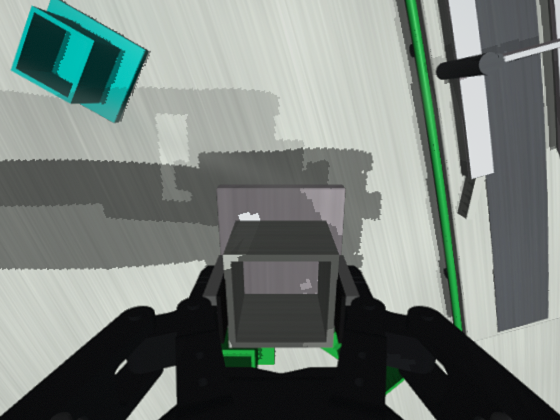

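Run:
```python
from h import *
z=load('pics/w4.npz')
for h in (.118,.120,.122,.124):
  q=onplane(z,[(218.5,186),(345,186)],h); d=q[1]-q[0]; print(h,np.linalg.norm(d),np.degrees(np.arctan2(d[1],d[0])))
  m=q.mean(0)-[.4422,-.039,.1321]; print('front mid in tool x,z', m@[.954,-.298,.002], m@[.298,.954,0])
```

```text
0.118 0.06376338392658114 -17.40227912392605
front mid in tool x,z 0.00031826117360511457 0.03924994620818059
0.12 0.06295188973091458 -17.402279123926043
front mid in tool x,z 0.0003078602919117531 0.03977276093653576
0.122 0.062140395535248014 -17.402279123926046
front mid in tool x,z 0.0002974594102183937 0.040295575664890934
0.124 0.06132890133958146 -17.402279123926046
front mid in tool x,z 0.0002870585285249805 0.040818390393246085
```

Emit:
step_arm([
  [[0, -2.5, 0], [32, 0, -6], 0.8],
  [[0, -5.5, 0], [68, 0, -12], 0.8],
  [[0, -8.5, 0], [104, 0, -19], 0.8],
  [[0, -11.5, 0], [140, 0, -25], 0.8],
  [[0, -14, 0], [175, 0, -32], 0.8],
  [[0, -16.5, 0], [198, 0, -36], 0.8],
  [[0, -16.5, 0], [207.3, 0, -37.4], 0.8],
  [[0, -16.5, 0], [207.3, 0, -37.4], 0.8],
  [[0, -16.5, 0], [207.3, 0, -37.4], 0.8],
])

```text
time: 4.73
eef_pos: [0.6267, -0.1357, 0.1285]
tcp_rot: [-0.706, 0.008, -0.003, 0.708]
contact_force: [-0.4, -0.6, -3.3]
opening: 0.527
```

```bash
python3 -c "
from h import *
plan(.629,-.1365,.060,-0.86,1); z=snap('wrist','w5')"
```

```text
t 4.73 pos [ 0.6267 -0.1357  0.1285] F [-0.39 -0.63 -3.35] open 0.527 q [-0.37  0.31  1.74  0.    1.1  -0.36]
turn [-0.14 -0.05 -0.35] shift [ 2.7 68.5 -1. ] tool axes(cols) [[1.0, -0.006, 0.016], [-0.016, 0.003, 1.0], [-0.006, -1.0, 0.002]]
```

View pics/w5.png

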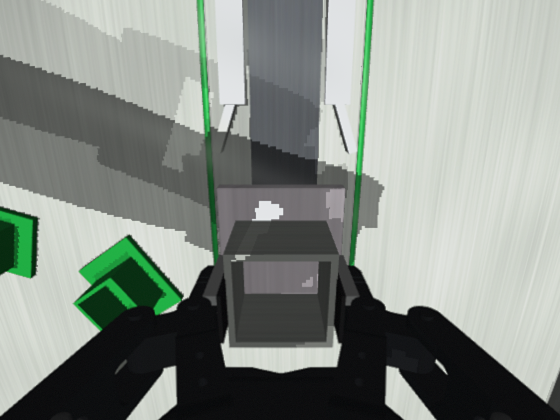

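Run:
```python
from h import *
z=load('pics/w5.npz'); p=z['p'][:,:,::-1]
cv2.imwrite('pics/w5c.png',cv2.resize(p[0:200,190:390],None,fx=3,fy=3,interpolation=cv2.INTER_CUBIC))
```

```text
(no output)
```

View pics/w5c.png

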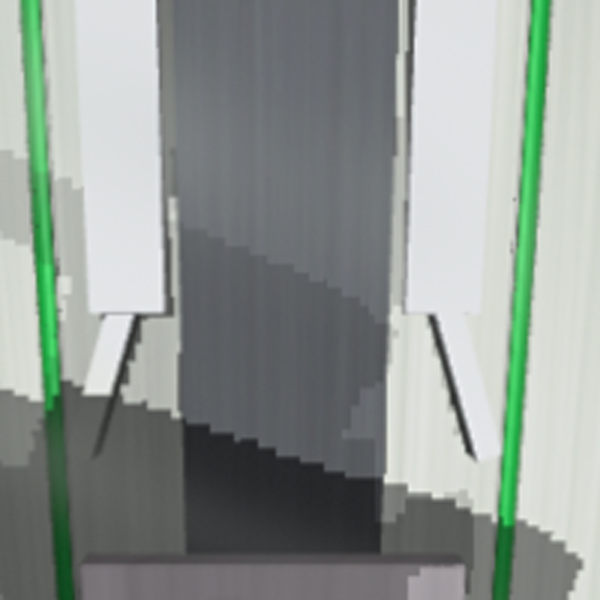

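Run:
```python
from h import *
z=load('pics/w5.npz')
T=lambda p:(np.array(p,float)+.5)/3-.5+[190,0]
l=onplane(z,T([(165,312),(157,0),(406,312),(416,0)]),.0445); print(l, (l[0]+l[2])/2,(l[1]+l[3])/2)
g=onplane(z,T([(184,480),(178,250),(381,500),(391,200)]),.03); print('dark',g)
q=onplane(z,[(218.5,186),(345,186)],.128-.0182+.008); print(q,q.mean(0))
```

```text
[[ 0.6030185  -0.0566295   0.0445    ]
 [ 0.60413199  0.00652818  0.0445    ]
 [ 0.65729828 -0.05746024  0.0445    ]
 [ 0.65817522  0.00565893  0.0445    ]] [ 0.63015839 -0.05704487  0.0445    ] [0.6311536  0.00609355 0.0445    ]
dark [[ 0.60425637 -0.09737475  0.03      ]
 [ 0.60511646 -0.04266739  0.03      ]
 [ 0.65388985 -0.10320551  0.03      ]
 [ 0.65512092 -0.03238051  0.03      ]]
[[ 0.59638378 -0.0949766   0.1178    ]
 [ 0.65878578 -0.09588396  0.1178    ]] [ 0.62758478 -0.09543028  0.1178    ]
```

Emit:
step_arm([
  [[0, 0, 0], [1, 20, 0], 0.8],
  [[0, 0, 0], [2, 45, -1], 0.8],
  [[0, 0, 0], [2, 65, -1], 0.8],
  [[0, 0, 0], [2, 70, -1], 0.8],
  [[0, 0, 0], [2, 70, -1], 0.8],
  [[0, 0, 0], [2, 70, -1], 0.8],
])

```text
time: 5.28
eef_pos: [0.6303, -0.137, 0.0622]
tcp_rot: [-0.707, 0.005, -0.005, 0.707]
contact_force: [0.5, 0.5, -3.1]
opening: 0.531
```

```bash
python3 -c "
from h import *
plan(.629,-.1365,.0482,-0.88,1)"
```

```text
t 5.28 pos [ 0.6303 -0.137   0.0622] F [ 0.48  0.53 -3.14] open 0.531 q [-0.37  0.4   1.76  0.    0.98 -0.36]
turn [-0.01  0.04 -0.01] shift [-1.3 14.   0.5] tool axes(cols) [[1.0, -0.0, 0.015], [-0.015, 0.0, 1.0], [-0.0, -1.0, 0.0]]
```

Emit:
step_arm([
  [[0, 0, 0], [-1.2, 6, 0], 0.8],
  [[0, 0, 0], [-1.2, 11, 0], 0.8],
  [[0, 0, 0], [-1.2, 12, 0], 0.8],
  [[0, 0, 0], [-1.2, 12, 0], 0.8],
])

```text
time: 5.62
eef_pos: [0.6293, -0.1374, 0.0497]
tcp_rot: [-0.707, 0.005, -0.005, 0.707]
contact_force: [-0.7, 0.8, -3.5]
opening: 0.533
```

Emit:
step_arm([
  [[0, 0, 0], [0, 1, 0], 0.8],
  [[0, 0, 0], [0, 1, 0], 0.8],
])

```text
time: 5.78
eef_pos: [0.6297, -0.1376, 0.049]
tcp_rot: [0.707, -0.005, 0.005, -0.707]
contact_force: [0.1, 0.2, -3.1]
opening: 0.53
```

Emit:
step_arm([
  [[0, 0, 0], [0, 0.7, 0], 0.8],
  [[0, 0, 0], [0, 0.7, 0], 0.8],
])

```text
time: 5.95
eef_pos: [0.6298, -0.1376, 0.0484]
tcp_rot: [0.707, -0.005, 0.006, -0.707]
contact_force: [-0.2, 0.0, -4.2]
opening: 0.531
```

Emit:
step_arm([
  [[0, 0, 0], [0, 0.7, 0], 0.8],
  [[0, 0, 0], [0, 0.7, 0], 0.8],
])

```text
time: 6.12
eef_pos: [0.6298, -0.1376, 0.0483]
tcp_rot: [0.707, -0.005, 0.005, -0.707]
contact_force: [-2.5, 0.9, 1.8]
opening: 0.529
```

Emit:
step_arm([
  [[0, 0, 0], [0, 0.7, 0], 0.8],
  [[0, 0, 0], [0, 0.7, 0], 0.8],
])

```text
time: 6.28
eef_pos: [0.6298, -0.1376, 0.0483]
tcp_rot: [0.707, -0.005, 0.005, -0.707]
contact_force: [-4.8, 0.8, 5.2]
opening: 0.53
```

```bash
python3 -c "
from h import *
plan(.629,-.1365,.0482,-0.88,1); snap('wrist','w6')"
```

```text
t 6.28 pos [ 0.6298 -0.1376  0.0483] F [-4.76  0.85  5.18] open 0.53 q [-0.37  0.42  1.76 -0.    0.96 -0.36]
turn [ 0.01  0.03 -0.01] shift [-0.8  0.1  1.1] tool axes(cols) [[1.0, -0.0, 0.015], [-0.015, -0.0, 1.0], [-0.0, -1.0, -0.0]]
```

View pics/w6.png

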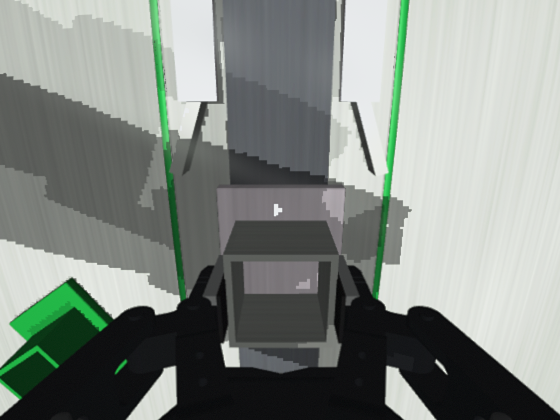

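Emit:
step_arm([
  [[0, 0, 0], [-0.4, -1.2, 0], 0.8],
  [[0, 0, 0], [-0.8, -1.2, 8], 0.8],
  [[0, 0, 0], [-0.8, -1.2, 18], 0.8],
  [[0, 0, 0], [-0.8, -1.2, 28], 0.8],
  [[0, 0, 0], [-0.8, -1.2, 35], 0.8],
  [[0, 0, 0], [-0.8, -1.2, 35], 0.8],
])

```text
time: 6.83
eef_pos: [0.6297, -0.1002, 0.0483]
tcp_rot: [-0.707, 0.004, -0.005, 0.708]
contact_force: [0.5, 2.7, 1.9]
opening: 0.529
```

```bash
python3 -c "
from h import *
plan(.6308,-.018,.0482,-0.88,1); snap('wrist','w7')"
```

```text
t 6.83 pos [ 0.6297 -0.1002  0.0483] F [0.48 2.74 1.9 ] open 0.529 q [-0.32  0.41  1.78  0.    0.95 -0.3 ]
turn [-0.07  0.1   0.06] shift [-0.   0.2 82.2] tool axes(cols) [[1.0, 0.001, 0.014], [-0.014, 0.001, 1.0], [0.001, -1.0, 0.001]]
```

View pics/w7.png

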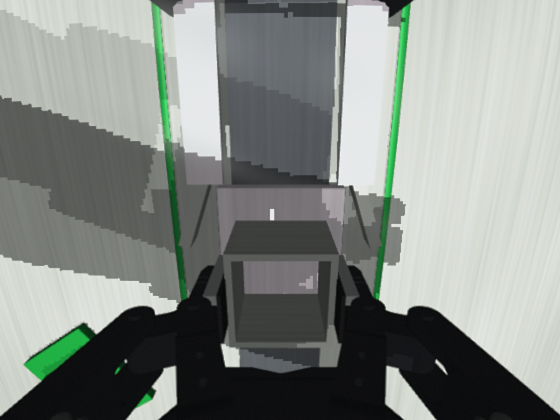

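Emit:
step_arm([
  [[0, 0, 0], [0, -0.4, 8], 0.8],
  [[0, 0, 0], [0, -0.4, 16], 0.8],
  [[0, 0, 0], [0, -0.4, 24], 0.8],
  [[0, 0, 0], [0, -0.4, 32], 0.8],
  [[0, 0, 0], [0, -0.4, 35], 0.8],
])

```text
time: 7.3
eef_pos: [0.6298, -0.0664, 0.0483]
tcp_rot: [-0.707, 0.005, -0.005, 0.707]
contact_force: [-0.3, -2.1, -0.4]
opening: 0.531
```

```bash
python3 -c "
from h import *
plan(.6308,-.018,.0482,-0.88,1); snap('wrist','w8')"
```

```text
t 7.3 pos [ 0.6298 -0.0664  0.0483] F [-0.25 -2.11 -0.37] open 0.531 q [-0.27  0.4   1.79  0.    0.95 -0.25]
turn [-0.    0.06  0.  ] shift [ 0.3  0.1 48.4] tool axes(cols) [[1.0, 0.0, 0.014], [-0.014, 0.0, 1.0], [0.0, -1.0, 0.0]]
```

View pics/w8.png

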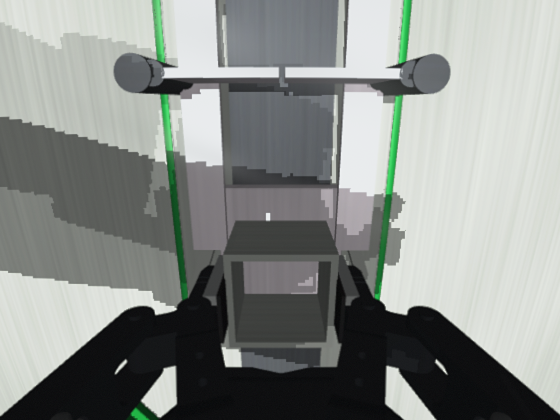

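Emit:
step_arm([
  [[0, 0, 0], [0, 0, 8], 0.8],
  [[0, 0, 0], [0, 0, 16], 0.8],
  [[0, 0, 0], [0, 0, 24], 0.8],
  [[0, 0, 0], [0, 0, 32], 0.8],
  [[0, 0, 0], [0, 0, 40], 0.8],
  [[0, 0, 0], [0, 0, 43], 0.8],
  [[0, 0, 0], [0, 0, 43], 0.8],
])

```text
time: 7.93
eef_pos: [0.6304, -0.0228, 0.0483]
tcp_rot: [-0.707, 0.005, -0.005, 0.708]
contact_force: [-0.0, 2.5, 0.8]
opening: 0.529
```

```bash
python3 -c "
from h import *
plan(.6308,-.018,.0482,-0.88,1); snap('wrist','w9')"
```

```text
t 7.93 pos [ 0.6304 -0.0228  0.0483] F [-0.01  2.52  0.85] open 0.529 q [-0.2   0.39  1.8   0.    0.95 -0.18]
turn [-0.09  0.08 -0.01] shift [0.4 0.1 4.8] tool axes(cols) [[1.0, -0.0, 0.014], [-0.014, 0.002, 1.0], [-0.0, -1.0, 0.002]]
```

View pics/w9.png

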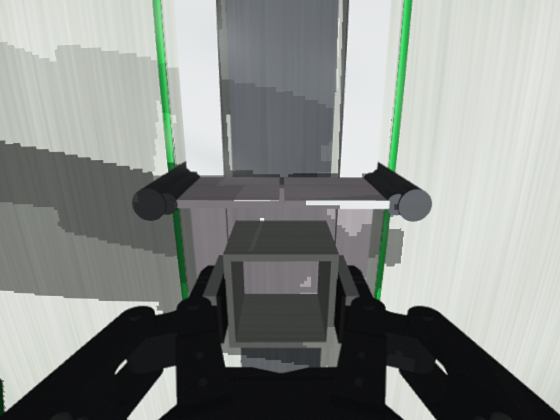

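Emit:
step_arm([
  [[0, 0, 0], [0, 0, 0], 0.4],
  [[0, 0, 0], [0, 0, 0], 0.2],
  [[0, 0, 0], [0, 0, 0], 0.2],
  [[0, 0, 0], [0, 0, 0], 0.2],
  [[0, 0, 0], [0, -15, 0], 0.2],
  [[0, 0, 0], [0, -45, 0], 0.2],
  [[0, 0, 0], [0, -75, 0], 0.2],
  [[0, 0, 0], [0, -75, -20], 0.5],
  [[0, 0, 0], [0, -75, -43], 1],
  [[0, 0, 0], [0, -75, -43], 1],
])

```text
time: 8.82
eef_pos: [0.6304, -0.0709, 0.1246]
tcp_rot: [0.708, -0.005, 0.007, -0.706]
contact_force: [-0.0, -0.2, -0.1]
opening: 0.379
```

Emit:
step_arm([
  [[0, 0, 0], [0, 0, 0], 1],
  [[0, 0, 0], [0, 0, 0], 1],
  [[0, 0, 0], [0, 0, 0], 1],
])

```text
time: 9.07
eef_pos: [0.6294, -0.0668, 0.1227]
tcp_rot: [-0.707, 0.006, -0.005, 0.707]
contact_force: [-0.2, -0.1, 0.7]
opening: 0.004
```

```bash
python3 -c "
from h import *
plan(.6300,-.065,.050,-0.88,1); snap('wrist','w10');snap('scene','s10');
p=cv2.imread('pics/s10.png');cv2.imwrite('pics/s10c.png',cv2.resize(p[120:325,230:425],None,fx=2.9,fy=2.9,interpolation=cv2.INTER_CUBIC))"
```

```text
t 9.07 pos [ 0.6294 -0.0668  0.1227] F [-0.24 -0.08  0.73] open 0.004 q [-0.27  0.3   1.77  0.    1.07 -0.25]
turn [-0.03  0.04 -0.06] shift [ 0.6 72.7  1.8] tool axes(cols) [[1.0, -0.001, 0.015], [-0.015, 0.001, 1.0], [-0.001, -1.0, 0.001]]
```

View pics/w10.png

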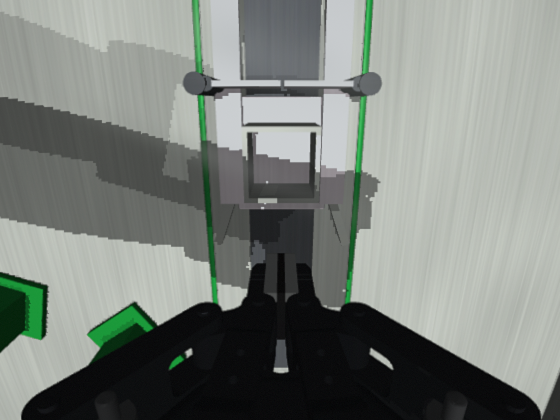

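View pics/s10c.png

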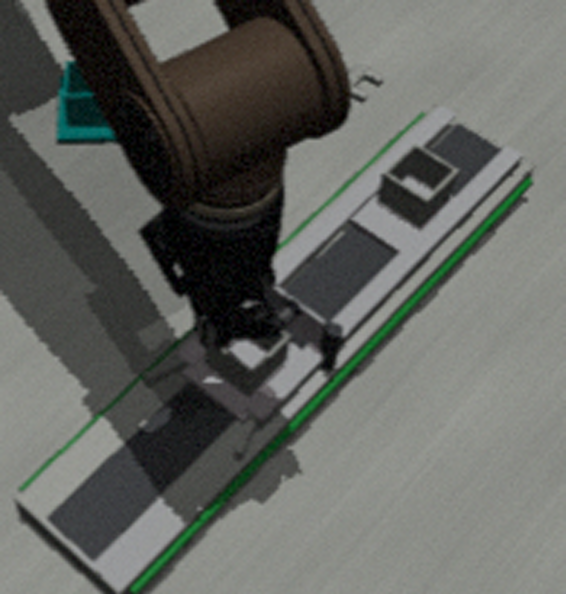

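Emit:
step_arm([
  [[0, 0, 0], [0.6, 30, 0], 1],
  [[0, 0, 0], [0.6, 55, 0], 1],
  [[0, 0, 0], [0.6, 68, 0], 1],
  [[0, 0, 0], [0.6, 68, 0], 1],
  [[0, 0, 0], [0.6, 68, 0], 1],
])

```text
time: 9.58
eef_pos: [0.6299, -0.067, 0.0546]
tcp_rot: [-0.707, 0.006, -0.004, 0.707]
contact_force: [-0.1, -0.2, -0.0]
opening: 0.0
```

```bash
python3 -c "
from h import *
plan(.6300,-.065,.050,-0.88,1); z=snap('wrist','w11')
z=load('pics/top0.npz')
A=lambda p:(np.array(p,float)+.5)/3.2-.5+[115,125]
print('plate edge',onplane(z,A([(254,90),(254,155)]),.038)); print('pocket rim corners',onplane(z,A([(147,84),(213,86),(211,150),(141,148)]),.076))
"
```

```text
t 9.58 pos [ 0.6299 -0.067   0.0546] F [-0.06 -0.24 -0.05] open 0.0 q [-0.27  0.39  1.79  0.    0.96 -0.25]
turn [-0.03  0.05 -0.11] shift [0.1 4.6 2. ] tool axes(cols) [[1.0, -0.002, 0.014], [-0.014, 0.001, 1.0], [-0.002, -1.0, 0.001]]
plate edge [[0.65825075 0.1481362  0.038     ]
 [0.60978903 0.14669609 0.038     ]]
pocket rim corners [[0.65332324 0.21999725 0.076     ]
 [0.65240526 0.17278588 0.076     ]
 [0.60607926 0.17267209 0.076     ]
 [0.6069241  0.22248288 0.076     ]]
```

View pics/w11.png

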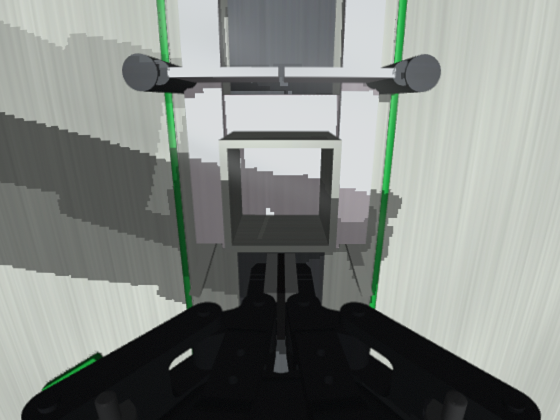

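Run:
```python
from h import *
z=load('pics/w11.npz'); X=cloud(z)
P=np.array([.6299,-.067,.0546]); D=X-P
m=(z['d']>0)&(z['d']<.3)
# tool parts: behind pocket (y<-0.048), above deck
mm=m&(X[:,:,1]<-.052)&(X[:,:,2]>.05)
for h0 in range(0,110,10):
    s=mm&(D[:,:,2]*1000>=h0)&(D[:,:,2]*1000<h0+10)
    if s.sum()>5: print(h0,s.sum(),'x',np.percentile(D[s][:,0]*1000,[1,99]).round(1),'y',np.percentile(D[s][:,1]*1000,[1,99]).round(1))
```

```text
0 231 x [-12.1  11.7] y [ 6.8 12. ]
10 655 x [-13.4  13.1] y [ 6.5 12. ]
20 805 x [-13.6  13.2] y [ 6.4 12. ]
30 982 x [-13.2  12.8] y [-10.1  12.1]
40 2211 x [-30.3  30.2] y [-8.7 14.3]
50 6776 x [-37.5  37. ] y [-8.5 14.1]
60 4769 x [-45.6  45.6] y [-8.8 13.7]
70 8212 x [-53.1  53.1] y [-8.3 13.9]
80 9674 x [-59.9  59.9] y [ 3.9 14.7]
90 1155 x [-60.5  60.5] y [10.2 14.8]
```

Emit:
step_arm([
  [[0, 0, 0], [0, 0, 5], 1],
  [[0, 0, 0], [0, 0, 10], 1],
  [[0, 0, 0], [0, 0, 15], 1],
  [[0, 0, 0], [0, 0, 20], 1],
  [[0, 0, 0], [0, 0, 25], 1],
  [[0, 0, 0], [0, 0, 30], 1],
  [[0, 0, 0], [0, 0, 35], 1],
  [[0, 0, 0], [0, 0, 40], 1],
])

```text
time: 10.3
eef_pos: [0.6317, -0.0283, 0.0562]
tcp_rot: [0.708, -0.004, 0.006, -0.706]
contact_force: [0.8, -7.3, 3.5]
opening: 0.002
```

```bash
python3 -c "
from h import *
plan(.6325,.064,.054,-0.88,1); z=snap('wrist','w12')"
```

```text
t 10.3 pos [ 0.6317 -0.0283  0.0562] F [ 0.8  -7.3   3.52] open 0.002 q [-0.2   0.39  1.8  -0.    0.96 -0.19]
turn [0.15 0.07 0.1 ] shift [-0.5  2.  92.3] tool axes(cols) [[1.0, 0.002, 0.014], [-0.014, -0.003, 1.0], [0.002, -1.0, -0.003]]
```

View pics/w12.png

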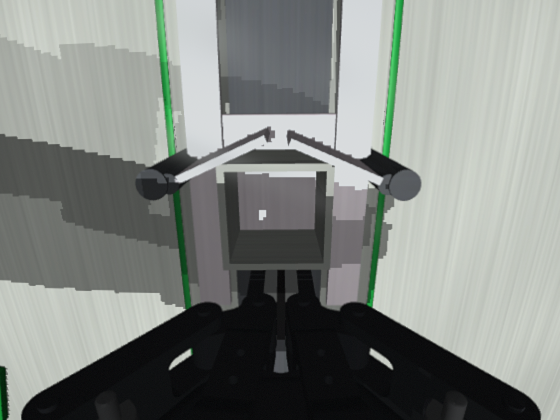

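Emit:
step_arm([
  [[0, 0, 0], [0, 0, 4], 1],
  [[0, 0, 0], [0, 0, 8], 1],
  [[0, 0, 0], [0, 0, 12], 1],
  [[0, 0, 0], [0, 0, 16], 1],
])

```text
time: 10.68
eef_pos: [0.6319, -0.0126, 0.0561]
tcp_rot: [0.708, -0.005, 0.006, -0.706]
contact_force: [0.2, -7.5, 3.9]
opening: 0.005
```

```bash
python3 -c "
from h import *
plan(.6325,.064,.054,-0.88,1); z=snap('wrist','w13')"
```

```text
t 10.68 pos [ 0.6319 -0.0126  0.0561] F [ 0.24 -7.5   3.9 ] open 0.005 q [-0.18  0.39  1.8  -0.    0.96 -0.16]
turn [0.14 0.04 0.09] shift [-0.5  2.  76.6] tool axes(cols) [[1.0, 0.002, 0.015], [-0.015, -0.002, 1.0], [0.002, -1.0, -0.002]]
```

View pics/w13.png

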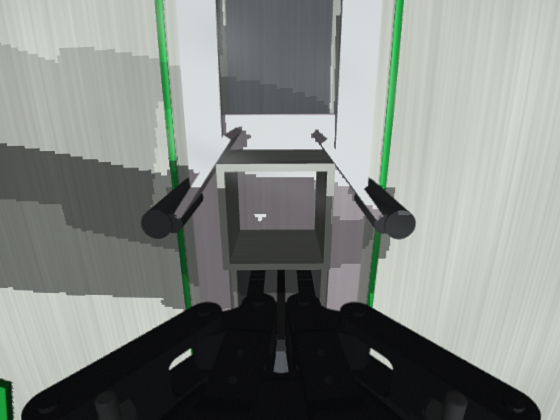

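Emit:
step_arm([
  [[0, 0, 0], [0, 0, 5], 1],
  [[0, 0, 0], [0, 0, 10], 1],
  [[0, 0, 0], [0, 0, 15], 1],
  [[0, 0, 0], [0, 0, 20], 1],
  [[0, 0, 0], [0, 0, 25], 1],
  [[0, 0, 0], [0, 0, 30], 1],
])

```text
time: 11.23
eef_pos: [0.6319, 0.0186, 0.0556]
tcp_rot: [0.707, -0.005, 0.005, -0.707]
contact_force: [0.0, -5.3, 3.3]
opening: 0.001
```

```bash
python3 -c "
from h import *
plan(.6325,.064,.054,-0.88,1); z=snap('wrist','w14')"
```

```text
t 11.23 pos [0.6319 0.0186 0.0556] F [ 0.01 -5.3   3.27] open 0.001 q [-0.13  0.39  1.8  -0.    0.96 -0.12]
turn [0.03 0.02 0.02] shift [-0.   1.6 45.4] tool axes(cols) [[1.0, 0.0, 0.015], [-0.015, -0.0, 1.0], [0.0, -1.0, -0.0]]
```

View pics/w14.png

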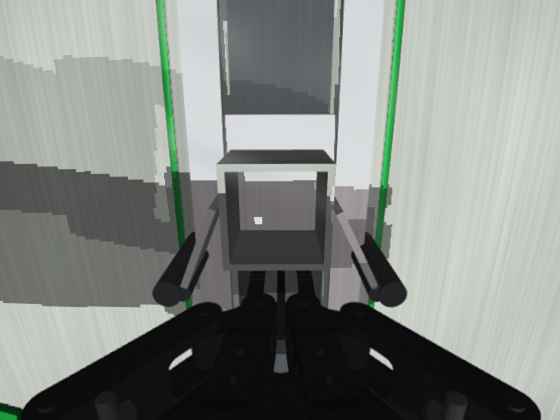

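Emit:
step_arm([
  [[0, 0, 0], [0, 0, 5], 1],
  [[0, 0, 0], [0, 0, 10], 1],
  [[0, 0, 0], [0, 0, 15], 1],
  [[0, 0, 0], [0, 0, 20], 1],
  [[0, 0, 0], [0, 0, 25], 1],
  [[0, 0, 0], [0, 0, 30], 1],
])

```text
time: 11.78
eef_pos: [0.6321, 0.049, 0.0553]
tcp_rot: [-0.707, 0.005, -0.005, 0.707]
contact_force: [0.7, -4.4, 3.5]
opening: 0.001
```

```bash
python3 -c "
from h import *
plan(.6325,.064,.054,-0.88,1); z=snap('wrist','w15')"
```

```text
t 11.78 pos [0.6321 0.049  0.0553] F [ 0.71 -4.39  3.48] open 0.001 q [-0.08  0.39  1.79  0.    0.96 -0.07]
turn [-0.01  0.02 -0.01] shift [ 0.2  1.3 15. ] tool axes(cols) [[1.0, -0.0, 0.015], [-0.015, 0.0, 1.0], [-0.0, -1.0, 0.0]]
```

View pics/w15.png

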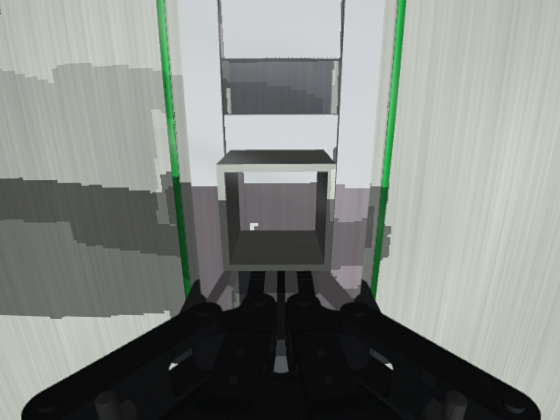

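Run:
```python
from h import *
z=load('pics/w15.npz'); g=cv2.cvtColor(z['p'],cv2.COLOR_RGB2GRAY).astype(int)
print(g[50:125,270:300].mean(1).round().astype(int).tolist())
print(onplane(z,[(280,114.5),(280,59)],.038))
```

```text
[206, 205, 205, 205, 205, 205, 205, 191, 118, 92, 93, 99, 117, 117, 116, 116, 115, 115, 114, 113, 113, 112, 111, 111, 110, 110, 109, 108, 108, 107, 107, 106, 106, 105, 105, 104, 97, 95, 95, 94, 91, 90, 90, 89, 89, 88, 88, 88, 87, 87, 87, 86, 86, 86, 86, 86, 85, 85, 85, 85, 85, 85, 83, 85, 145, 201, 213, 213, 212, 212, 212, 212, 212, 212, 212]
[[0.63265809 0.12299343 0.038     ]
 [0.63304375 0.14786165 0.038     ]]
```

Emit:
step_arm([
  [[0, 0, 0], [0, 0, -3], 1],
  [[0, 0, 0], [0, 0, -5], 1],
  [[0, 0, 0], [0, 0, -5], 1],
  [[0, 0, 0], [0, 0, -5], 1],
])

```text
time: 12.17
eef_pos: [0.6305, 0.044, 0.0541]
tcp_rot: [-0.707, 0.007, -0.004, 0.707]
contact_force: [-1.2, 2.5, 0.3]
opening: -0.001
```

Emit:
step_arm([
  [[0, 0, 0], [0, 4, 3], 1],
  [[0, 0, 0], [0, 4, 7], 1],
  [[0, 0, 0], [0, 4, 11], 1],
  [[0, 0, 0], [0, 4, 15], 1],
])

```text
time: 12.5
eef_pos: [0.6322, 0.0582, 0.0509]
tcp_rot: [0.707, -0.005, 0.005, -0.707]
contact_force: [-0.2, -2.1, -0.9]
opening: 0.001
```

```bash
python3 -c "
from h import *
plan(.6325,.064,.054,-0.88,1); z=snap('wrist','w16');
g=cv2.cvtColor(z['p'],cv2.COLOR_RGB2GRAY).astype(int)
print(g[50:125,270:300].mean(1).round().astype(int).tolist())"
```

```text
t 12.5 pos [0.6322 0.0582 0.0509] F [-0.2  -2.08 -0.91] open 0.001 q [-0.07  0.4   1.79 -0.    0.95 -0.05]
turn [ 0.05  0.02 -0.02] shift [ 0.2 -3.1  5.8] tool axes(cols) [[1.0, -0.0, 0.015], [-0.015, -0.001, 1.0], [-0.0, -1.0, -0.001]]
[203, 203, 203, 203, 203, 203, 203, 203, 203, 203, 203, 203, 203, 203, 203, 203, 203, 203, 203, 203, 203, 203, 203, 204, 204, 204, 205, 201, 142, 87, 78, 104, 109, 108, 102, 101, 100, 99, 94, 93, 93, 92, 92, 91, 91, 90, 90, 89, 89, 88, 88, 88, 87, 87, 87, 87, 86, 86, 86, 86, 86, 85, 84, 82, 127, 186, 209, 210, 210, 209, 209, 209, 209, 210, 210]
```

View pics/w16.png

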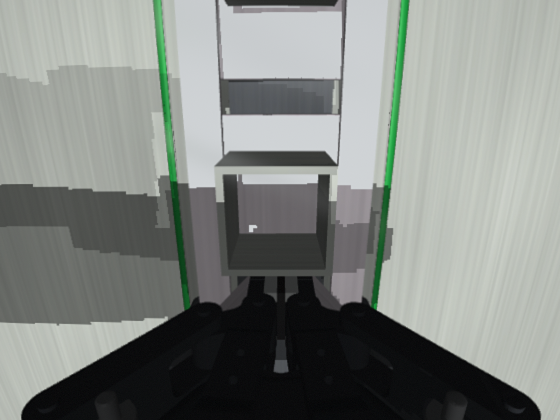

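Emit:
step_arm([
  [[0, 0, 0], [0, 0, 3], 1],
  [[0, 0, 0], [0, 0, 6], 1],
  [[0, 0, 0], [0, 0, 9], 1],
  [[0, 0, 0], [0, 0, 11], 1],
])

```text
time: 12.88
eef_pos: [0.6325, 0.0699, 0.0513]
tcp_rot: [-0.707, 0.005, -0.005, 0.707]
contact_force: [0.1, -1.0, -0.7]
opening: 0.004
```

```bash
python3 -c "
from h import *
plan(.6325,.064,.054,-0.88,1); z=snap('wrist','w17');
g=cv2.cvtColor(z['p'],cv2.COLOR_RGB2GRAY).astype(int)
G=g[90:125,270:300].mean(1).round().astype(int); print(G.tolist())
e=onplane(z,[(280,90+k) for k in range(35)],.038)[:,1]; print(e.round(4).tolist())
cv2.imwrite('pics/w17c.png',cv2.resize(z['p'][60:180,200:360,::-1],None,fx=4,fy=4,interpolation=cv2.INTER_CUBIC))"
```

```text
t 12.88 pos [0.6325 0.0699 0.0513] F [ 0.09 -1.01 -0.65] open 0.004 q [-0.05  0.4   1.79  0.    0.95 -0.03]
turn [-0.    0.03  0.  ] shift [ 0.1 -2.7 -5.9] tool axes(cols) [[1.0, 0.0, 0.015], [-0.015, 0.0, 1.0], [0.0, -1.0, 0.0]]
[202, 202, 202, 202, 202, 202, 202, 202, 202, 202, 202, 202, 203, 203, 179, 91, 62, 85, 87, 86, 86, 86, 84, 83, 125, 181, 203, 204, 203, 203, 203, 203, 203, 203, 203]
[0.155, 0.1545, 0.1541, 0.1537, 0.1532, 0.1528, 0.1523, 0.1519, 0.1515, 0.151, 0.1506, 0.1501, 0.1497, 0.1492, 0.1488, 0.1483, 0.1479, 0.1474, 0.147, 0.1465, 0.1461, 0.1456, 0.1452, 0.1447, 0.1443, 0.1438, 0.1433, 0.1429, 0.1424, 0.142, 0.1415, 0.1411, 0.1406, 0.1401, 0.1397]
```

View pics/w17c.png

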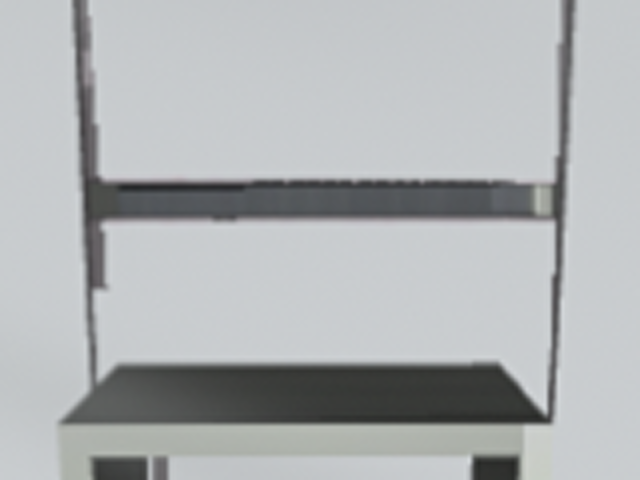

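Emit:
step_arm([
  [[0, 0, 0], [0, 0, 1], 1],
  [[0, 0, 0], [0, 0, 2], 1],
  [[0, 0, 0], [0, 0, 3], 1],
  [[0, 0, 0], [0, 0, 3], 1],
])

```text
time: 13.27
eef_pos: [0.6326, 0.0726, 0.0514]
tcp_rot: [-0.707, 0.005, -0.005, 0.707]
contact_force: [0.7, -0.4, 0.3]
opening: -0.002
```

Emit:
step_arm([
  [[0, 0, 0], [0, 0, 0.5], 1],
  [[0, 0, 0], [0, 0, 1], 1],
])

```text
time: 13.43
eef_pos: [0.6326, 0.0733, 0.0514]
tcp_rot: [0.707, -0.005, 0.005, -0.707]
contact_force: [-0.2, -1.1, -1.0]
opening: 0.0
```

```bash
python3 -c "
from h import *
z=snap('wrist','w18');
g=cv2.cvtColor(z['p'],cv2.COLOR_RGB2GRAY).astype(int)
G=g[90:125,270:300].mean(1).round().astype(int); print(G.tolist())
cv2.imwrite('pics/w18c.png',cv2.resize(z['p'][60:180,200:360,::-1],None,fx=4,fy=4,interpolation=cv2.INTER_CUBIC))"
```

```text
[200, 200, 200, 201, 201, 201, 201, 201, 201, 201, 201, 201, 201, 201, 201, 201, 201, 201, 201, 202, 202, 197, 153, 73, 118, 181, 202, 202, 202, 202, 202, 202, 202, 202, 202]
```

View pics/w18c.png

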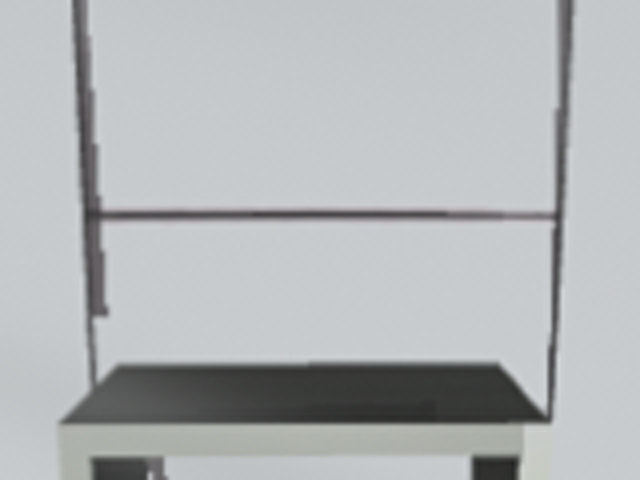

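Emit:
step_arm([
  [[0, 0, 0], [0, 0, 0.5], 1],
  [[0, 0, 0], [0, 0, 0.5], 1],
])

```text
time: 13.65
eef_pos: [0.6326, 0.0738, 0.0514]
tcp_rot: [0.707, -0.005, 0.005, -0.707]
contact_force: [0.2, -1.5, 0.2]
opening: -0.001
```

Emit:
step_arm([
  [[0, 0, 0], [0, 0, 0.5], 1],
  [[0, 0, 0], [0, 0, 0.5], 1],
])

```text
time: 13.82
eef_pos: [0.6326, 0.0744, 0.0514]
tcp_rot: [0.707, -0.005, 0.005, -0.707]
contact_force: [-0.5, -3.0, -0.3]
opening: 0.004
```

Emit:
step_arm([
  [[0, 0, 0], [0, 0, 0.5], 1],
  [[0, 0, 0], [0, 0, 0.5], 1],
])

```text
time: 13.98
eef_pos: [0.6326, 0.0749, 0.0514]
tcp_rot: [0.707, -0.005, 0.005, -0.707]
contact_force: [-0.7, -2.9, 0.7]
opening: -0.003
```

Emit:
step_arm([
  [[0, 0, 0], [0, 0, 0.4], 1],
  [[0, 0, 0], [0, 0, 0.4], 1],
])

```text
time: 14.15
eef_pos: [0.6326, 0.0753, 0.0514]
tcp_rot: [0.707, -0.005, 0.005, -0.707]
contact_force: [0.4, -2.5, 0.7]
opening: -0.002
```

Emit:
step_arm([
  [[0, 0, 0], [0, 0, 0.3], 1],
  [[0, 0, 0], [0, 0, 0.3], 1],
])

```text
time: 14.32
eef_pos: [0.6326, 0.0756, 0.0514]
tcp_rot: [0.707, -0.005, 0.005, -0.707]
contact_force: [-0.2, -2.6, 0.4]
opening: 0.0
```

Emit:
step_arm([
  [[0, 0, 0], [0, 0, 0.3], 1],
  [[0, 0, 0], [0, 0, 0.3], 1],
])

```text
time: 14.48
eef_pos: [0.6326, 0.0758, 0.0514]
tcp_rot: [0.707, -0.005, 0.005, -0.707]
contact_force: [0.1, -3.6, 1.6]
opening: -0.003
```

```bash
python3 -c "
from h import *
plan(.6325,.064,.054,-0.88,1)
z=snap('wrist','w19');
g=cv2.cvtColor(z['p'],cv2.COLOR_RGB2GRAY).astype(int)
G=g[90:125,270:300].mean(1).round().astype(int); print(G.tolist())
cv2.imwrite('pics/w19c.png',cv2.resize(z['p'][0:180,200:360,::-1],None,fx=3.3,fy=3.3,interpolation=cv2.INTER_CUBIC))"
```

```text
t 14.48 pos [0.6326 0.0758 0.0514] F [ 0.07 -3.62  1.61] open -0.003 q [-0.04  0.4   1.78 -0.    0.96 -0.02]
turn [0.02 0.02 0.01] shift [  0.1  -2.6 -11.8] tool axes(cols) [[1.0, 0.0, 0.015], [-0.015, -0.0, 1.0], [0.0, -1.0, -0.0]]
[200, 200, 200, 200, 200, 200, 200, 200, 201, 201, 201, 201, 201, 201, 201, 201, 201, 201, 201, 201, 201, 202, 197, 154, 123, 175, 200, 202, 201, 201, 201, 201, 201, 201, 201]
```

View pics/w19c.png

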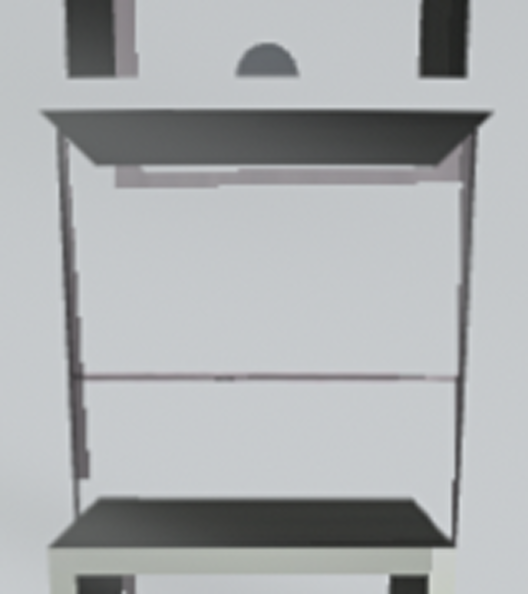

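Emit:
step_arm([
  [[0, 0, 0], [0, 0, 0.3], 1],
  [[0, 0, 0], [0, 0, 0.3], 1],
])

```text
time: 14.7
eef_pos: [0.6326, 0.0759, 0.0514]
tcp_rot: [0.707, -0.005, 0.005, -0.707]
contact_force: [-1.0, -4.7, 0.8]
opening: 0.001
```

Emit:
step_arm([
  [[0, 0, 0], [0, 0, 0.2], 1],
  [[0, 0, 0], [0, 0, 0.2], 1],
])

```text
time: 14.87
eef_pos: [0.6326, 0.076, 0.0515]
tcp_rot: [0.707, -0.005, 0.005, -0.707]
contact_force: [-0.9, -5.5, 0.8]
opening: 0.001
```

Emit:
step_arm([
  [[0, 0, 0], [0, 0, 0.2], 1],
  [[0, 0, 0], [0, 0, 0.2], 1],
])

```text
time: 15.03
eef_pos: [0.6326, 0.076, 0.0515]
tcp_rot: [0.708, -0.005, 0.005, -0.707]
contact_force: [-0.5, -6.1, 1.9]
opening: 0.005
```

Emit:
step_arm([
  [[0, 0, 0], [0, 0, -0.7], 1],
  [[0, 0, 0], [0, 0, -1.5], 1],
  [[0, 0, 0], [0, 0, -3], 1],
  [[0, 0, 0], [0, 0, -4], 1],
  [[0, 0, 0], [0, 0, -4], 1],
])

```text
time: 15.45
eef_pos: [0.6323, 0.0732, 0.0511]
tcp_rot: [-0.707, 0.005, -0.005, 0.707]
contact_force: [0.9, -0.8, -0.9]
opening: 0.004
```

```bash
python3 -c "
from h import *
plan(.6325,.064,.054,-0.88,1)
z=snap('wrist','w20');
cv2.imwrite('pics/w20c.png',cv2.resize(z['p'][0:300,150:410,::-1],None,fx=2,fy=2,interpolation=cv2.INTER_CUBIC))"
```

```text
t 15.45 pos [0.6323 0.0732 0.0511] F [ 0.93 -0.85 -0.89] open 0.004 q [-0.04  0.4   1.79  0.    0.95 -0.03]
turn [-0.05  0.01 -0.02] shift [ 0.3 -2.9 -9.1] tool axes(cols) [[1.0, -0.0, 0.015], [-0.015, 0.001, 1.0], [-0.0, -1.0, 0.001]]
```

View pics/w20c.png

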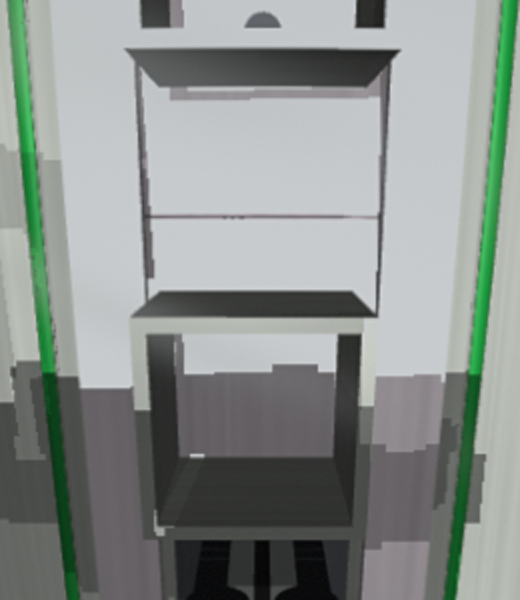

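Run:
```python
from h import *
for f in ['w16','w17','w18','w19','w20']:
    z=load(f'pics/{f}.npz'); g=cv2.cvtColor(z['p'],cv2.COLOR_RGB2GRAY).astype(int)
    G=g[0:120,262:300].mean(1)
    print(f,[ (v,int(G[v])) for v in range(1,119) if abs(G[v]-G[v-1])>15 or abs(G[v+1]-G[v])>15])
    print('  y at v',[ (v,onplane(z,[(280,v)],.038)[0,1].round(4)) for v in (0,40,44,50,105,108,112,114)])
```

```text
w16 [(4, 49), (5, 106), (6, 177), (7, 178), (8, 146), (11, 148), (12, 194), (77, 201), (78, 142), (79, 87), (80, 76), (81, 102), (113, 81), (114, 120), (115, 182), (116, 209)]
  y at v [(0, np.float64(0.1803)), (40, np.float64(0.1644)), (44, np.float64(0.1627)), (50, np.float64(0.1603)), (105, np.float64(0.1366)), (108, np.float64(0.1353)), (112, np.float64(0.1335)), (114, np.float64(0.1326))]
w17 [(2, 160), (3, 182), (4, 198), (12, 198), (13, 114), (14, 51), (34, 74), (35, 124), (36, 186), (37, 148), (40, 146), (41, 169), (42, 195), (103, 203), (104, 178), (105, 91), (106, 62), (107, 85), (113, 82), (114, 124), (115, 180), (116, 202)]
  y at v [(0, np.float64(0.1922)), (40, np.float64(0.1762)), (44, np.float64(0.1745)), (50, np.float64(0.172)), (105, np.float64(0.1483)), (108, np.float64(0.147)), (112, np.float64(0.1452)), (114, np.float64(0.1443))]
w18 [(14, 156), (15, 196), (23, 197), (24, 163), (25, 95), (26, 59), (42, 80), (43, 108), (44, 167), (45, 168), (46, 147), (49, 149), (50, 186), (111, 197), (112, 152), (113, 72), (114, 117), (115, 180), (116, 201)]
  y at v [(0, np.floa
[... 328 characters left out ...]
 196), (113, 155), (114, 123), (115, 172), (116, 200)]
  y at v [(0, np.float64(0.1982)), (40, np.float64(0.1821)), (44, np.float64(0.1805)), (50, np.float64(0.178)), (105, np.float64(0.1543)), (108, np.float64(0.1529)), (112, np.float64(0.1511)), (114, np.float64(0.1502))]
w20 [(13, 155), (14, 195), (22, 197), (23, 166), (24, 98), (25, 57), (42, 86), (43, 154), (44, 178), (45, 155), (48, 147), (49, 172), (50, 192), (106, 195), (107, 156), (108, 119), (109, 173), (110, 201)]
  y at v [(0, np.float64(0.1954)), (40, np.float64(0.1794)), (44, np.float64(0.1778)), (50, np.float64(0.1753)), (105, np.float64(0.1516)), (108, np.float64(0.1502)), (112, np.float64(0.1484)), (114, np.float64(0.1475))]
```

Emit:
step_arm([
  [[0, 0, 0], [0, -5, -1], 1],
  [[0, 0, 0], [0, -15, -1], 1],
  [[0, 0, 0], [0, -40, -1], 1],
  [[0, 0, 0], [0, -75, -1], 1],
  [[0, 0, 0], [0, -110, -1], 1],
  [[0, 0, 0], [0, -145, -10], 1],
  [[0, 0, 0], [0, -170, -40], 1],
  [[0, 0, 0], [0, -180, -75], 1],
  [[0, 0, 0], [0, -180, -80], 1],
  [[0, 0, 0], [0, -180, -80], 1],
])

```text
time: 16.33
eef_pos: [0.632, -0.0093, 0.2338]
tcp_rot: [0.707, -0.005, 0.008, -0.707]
contact_force: [-1.2, 1.0, -0.7]
opening: 0.004
```

```bash
python3 -c "
from h import *
plan(.6325,.064,.054,-0.88,1)
z=snap('wrist','w21')
cv2.imwrite('pics/w21c.png',cv2.resize(z['p'][0:260,180:380,::-1],None,fx=2.3,fy=2.3,interpolation=cv2.INTER_CUBIC))"
```

```text
t 16.33 pos [ 0.632  -0.0093  0.2338] F [-1.18  0.98 -0.71] open 0.004 q [-0.18  0.19  1.69  0.    1.26 -0.16]
turn [ 0.03 -0.16  0.21] shift [ -1.5 179.8  73.4] tool axes(cols) [[1.0, 0.004, 0.018], [-0.018, -0.001, 1.0], [0.004, -1.0, -0.0]]
```

View pics/w21c.png

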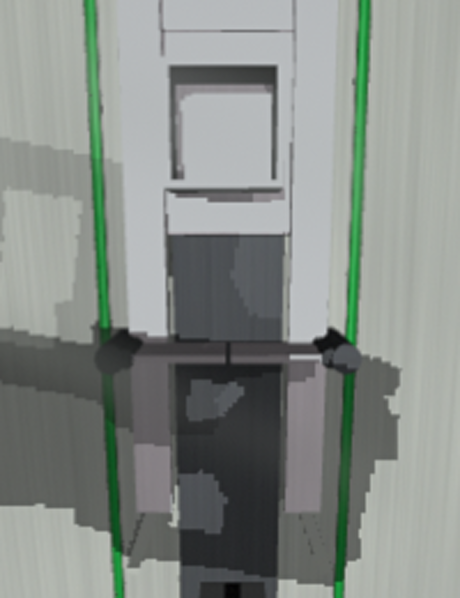

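Emit:
step_arm([
  [[0, 0, 0], [0, 10, 30], 1],
  [[0, 0, 0], [0, 30, 60], 1],
  [[0, 0, 0], [0, 50, 80], 1],
  [[0, 0, 0], [0, 50, 80], 1],
  [[0, 0, 0], [0, 50, 80], 1],
  [[0, 0, 0], [0, 50, 80], 1],
])

```text
time: 16.88
eef_pos: [0.6323, 0.0733, 0.1811]
tcp_rot: [0.707, -0.005, 0.005, -0.707]
contact_force: [0.7, -0.1, -0.0]
opening: -0.001
```

```bash
python3 -c "
from h import *
z=snap('wrist','w22')
cv2.imwrite('pics/w22c.png',cv2.resize(z['p'][0:260,180:380,::-1],None,fx=2.3,fy=2.3,interpolation=cv2.INTER_CUBIC))
g=cv2.cvtColor(z['p'],cv2.COLOR_RGB2GRAY).astype(int);G=g[0:200,265:295].mean(1)
y=onplane(z,[(280,v) for v in range(200)],.038)[:,1]
print([(v,int(G[v]),y[v].round(4)) for v in range(1,199) if abs(G[v]-G[v-1])>10 or abs(G[v+1]-G[v])>10])"
```

```text
[(11, 39, np.float64(0.2223)), (12, 69, np.float64(0.2216)), (13, 157, np.float64(0.2209)), (14, 136, np.float64(0.2202)), (15, 134, np.float64(0.2194)), (16, 165, np.float64(0.2187)), (17, 184, np.float64(0.218)), (60, 166, np.float64(0.1858)), (61, 179, np.float64(0.185)), (64, 183, np.float64(0.1827)), (65, 153, np.float64(0.1819)), (66, 90, np.float64(0.1811)), (68, 82, np.float64(0.1796)), (69, 93, np.float64(0.1788)), (70, 142, np.float64(0.178)), (71, 155, np.float64(0.1773)), (72, 142, np.float64(0.1765)), (73, 169, np.float64(0.1757)), (74, 185, np.float64(0.1749)), (103, 187, np.float64(0.1517)), (104, 161, np.float64(0.1509)), (105, 130, np.float64(0.15)), (106, 185, np.float64(0.1492)), (124, 188, np.float64(0.1342)), (125, 142, np.float64(0.1333)), (126, 74, np.float64(0.1325)), (127, 47, np.float64(0.1316)), (128, 64, np.float64(0.1308)), (129, 155, np.float64(0.1299)), (130, 186, np.float64(0.1291)), (157, 188, np.float64(0.1055)), (158, 174, np.float64(0.1046)), (159, 166, np.float64(0.1037)), (160, 116, np.float64(0.1028)), (161, 93, np.float64(0.1019)), (173, 95, np.float64(0.0909)), (174, 73, np.float64(0.09)), (175, 61, np.float64(0.0891)), (184, 65, np.float64(0.0807)), (185, 75, np.float64(0.0797)), (187, 79, np.float64(0.0778)), (188, 113, np.float64(0.0769)), (189, 129, np.float64(0.0759)), (193, 109, np.float64(0.0721)), (194, 99, np.float64(0.0712)), (195, 57, np.float64(0.0702)), (196, 43, np.float64(0.0692))]
```

View pics/w22c.png

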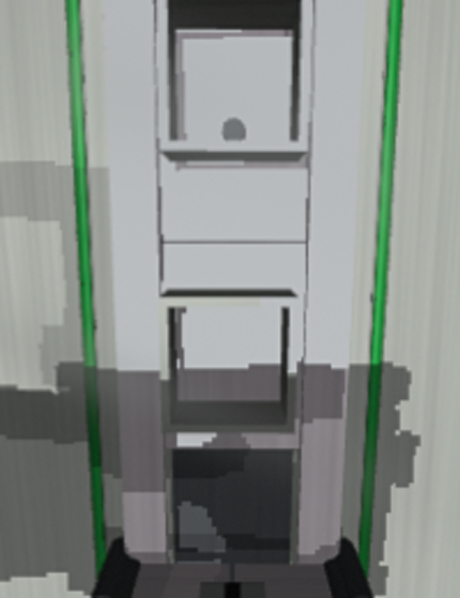

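```bash
python3 -c "
from plant import ctrl
print(ctrl.sign_off(), ctrl.get_state()['time'])"
```

```text
the job is handed in; nothing more can be done
the job is handed in; nothing more can be done
```

I put the loose carrier on the open end of the track and slid it under the keeper rails. I then pushed it through the spring gate from behind with shut fingers until it butted against the waiting carrier. I handed the job in at about 17 s of the 54 s allowed.

- **Pressed up:** The front edge of the waiting plate gave way about 1.8 mm. The tool then stopped moving while the push rose to 6.1 N, below the 9 N brake. After I let go and moved clear, the seam still lay at y = 0.150 m, the same place as under pressure. Only a hairline shows in the image.
- **Waiting carrier not shoved:** The back of its pocket measured y = 0.1782 to 0.1784 m before, during and after the push, so it did not move within what the camera can resolve.
- **Gate and clearance:** Both leaves were shut in the last wrist pictures, and the tool hung about 0.18 m above the bench, touching nothing.
- **Gate passage:** While the carrier went through the gate the drag rose to about 7.5 N, more than I expected, probably from the leaves and the fingers pressing down. I backed off, lowered the tool a few millimetres and pushed again, and the drag fell to 1 to 2 N.
- **Not checked:** I did not look again at the wrench, jar and cup at the end. The arm never worked close to them.

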